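# Pin the shaker's platform for transport

## Robot

A 6-joint arm with a two-finger parallel gripper is mounted at the origin on the work surface. World frame = base frame: x ahead of the robot, y to its left, z up, the work surface at z = 0. Lengths are in mm, angles in degrees, forces in N, time in s.
With the tool pointing down it reaches from about 350 to 850 mm from the base axis. Payload 8.1 kg.
Tool frame: the origin (TCP) lies on the centre line of the jaws, within the pads' length; the fingertips stand 11 mm ahead of it and the grasp point (between the pads) lies 8 mm behind it; z points along the fingers, y is the direction in which the jaws open and shut (so a half turn about z gives the same grasp; the last joint's range is limited). The gripper opens to 85 mm and grips with 20 to 120 N. Pads are 22 mm wide; open, the fingers measure 114 mm over their backs; the gripper's body (76 mm by 85 mm) begins 54 mm behind the grasp point. The pads swing forward as they close: fully open they stand 13 mm farther back than shut.
Start: joints at [67.242, 7.471, 85.268, -0, 87.261, -4.893], TCP at [184.042, 571.081, 242.292] pointing down, gripper open.
Joint ranges: [-169.43, 169.43], [-51.17, 129.36], [1.28, 143.12], [-76.62, 256.62], [0, 156.53], [-152.29, 152.29]. Speed limits (degrees/s): [136.94, 136.94, 159.86, 180, 180, 180].

## Interface

Orientations are given as [roll, pitch, yaw] about the fixed x, y, z axes, in that order (R = Rz(yaw) Ry(pitch) Rx(roll)).
In Python, from bench import telemetry, viewer, r gives the robot as it stands.
- The arm moves only by the shell command python3 -m inch 'ROWS' [FORCE]. ROWS is JSON, a list of rows, each a list of 3 entries, a list of its own where there are three numbers: the shift along the tool's x, y, z in cm, then the turn, a rotation vector about the tool's x, y, z in rad, then the opening, from 0 (shut) to 1 (fully open). A call has 1 to 20 rows; each row is the pose to reach, as a shift and turn from the pose commanded when the call began, along the tool's axes at that moment; what a row does not reach only later rows make up. A row lasts 1/10 s, in which the tool goes at most 50 mm and 8.59 degrees, less where a joint would pass 70% of its speed; a pose out of reach is approached as far as the arm can. A call with a gripper value outside its range is refused whole. The fingers move at their own pace and stop on an object; FORCE is the grip in N (left out, the last holds). Time passes only in rows, so rows that repeat a pose let the fingers close. It gives the time, the measured TCP pose, the force and the opening at its end, in the units of the state.
- telemetry.sense(): the state, without advancing time (a new reading comes with each control period).
- viewer.snapshot(name): name is "side" or "top"; returns the picture (400x640x3 uint8, red, green, blue); there is no depth.
- viewer.camera_model(name): a dict with "fx", "fy", "cx", "cy" (pixels), "dist" ([k1, k2, p1, p2, k3] as OpenCV has them; the pictures are not rectified), "cam_to_world" (4x4, takes a point from camera to world coordinates). Camera axes: x right, y down, z forward; pixel columns grow to the right and rows downward; lengths in mm; the calibration is good to about 2 mm. A picture is of the moment at which its call begins. camera_model takes no time and is no camera call.
- r.hand_in(): hands the job in, once; it reports no verdict.
The state is a dict: "time": time; "joint_pos": joint angles; "qd": joint speeds; "joint_efforts": joint torques, N m; "tool_pos": TCP position; "tcp_rot": TCP orientation; "ft_force": force on the tool from outside, world axes, zero at the start; "wrist_torque": the same for the moment, N m; "finger_gap": finger opening in mm.
Only numpy, scipy, OpenCV 4.12 (cv2) and the standard library are available. Lean on these libraries where they do the work, as an engineer would, in place of code of your own. Each camera call takes 0.05 s, during which the arm holds its last target.

## Task

Lock the laboratory shaker for transport: take the locking pin with the plain round grip from the pin stand and pass it down through the clevis at the shaker's front, through the upper ear, the eye of the platform's tongue trapped between the ears, and the lower ear, until its collar sits fully home on the upper ear. The platform has drifted aside, so feel for the eye and carry it over the lower hole with the pin; never force the pin or lean on the shaker, and leave the other pins and everything else on the bench where they are.

Things in the scene. Friction and masses are not known exactly. Their poses are not given: they have to be found in the camera images.
- pin: Locking pin, steel, about 90 g, standing upright in one of the stand's three holes (any of them). Origin on its axis at the underside of its collar, z up along the axis towards the grip. Above the origin: collar 22 mm diameter, 4 mm thick, then a plain upright cylinder grip 16 mm diameter from 4 to 36 mm. Below: round shaft 10 mm diameter, 46 mm long, whose last 8 mm taper to a 8 mm flat nose.
- pin_tip (a point): Centre of the locking pin's nose, 46 mm below the collar's underside.
- stand: White plastic block 170 x 50 x 55 mm, fixed, left or right of the shaker; origin at the centre of its underside, x along its length. Three 12.5 mm holes straight down through it, at x = -55, 0 and +55 mm; a pin stands in each, hanging by its collar on the top face 55 mm above the table.
- ball_pin: Another pin in the stand, not wanted: 8 mm shaft, same collar, 24 mm ball for a grip, its top 36 mm above the stand. Origin at its collar's underside.
- tee_pin: Another pin in the stand, not wanted: 8 mm shaft, same collar, crossbar 36 x 10 mm for a grip, its top 31 mm above the stand. Origin at its collar's underside.
- shaker: Fixed white lab shaker, 240 mm wide; a steel clevis stands out of its front, towards the robot. Origin on the table straight below the lower ear's round hole; x from clevis into shaker, y along the slot, z up. Clevis: U of 8 mm plate open to +x, ears y -27 to +59 mm, front web x -40 to -32 mm. Platform top z 76 mm from x 85 mm on; on it a blue tube rack, top 150 mm, from x 210 mm on.
- clevis_seat (a point): Point on the upper ear's top face, z 71 mm, straight above the lower hole: the pin's collar underside must rest here. Axes as the shaker's. Pressing or dragging with the pin up to about 15 N is harmless; more than 40 N, even for an instant (a hard landing), on the clevis or tongue damages it.
- tipbox: Bystander: pipette tip box 85 x 120 x 58 mm, on the other side of the shaker from the stand; origin at the centre of its underside.
- dish: Bystander: closed petri dish 92 mm diameter, 18 mm high, lying right of the clevis; origin under its centre.
- tuberack: Bystander: orange tube rack 90 x 60 x 28 mm, lying left of the clevis; origin under its centre.
- bottle: Bystander: clear jar with a blue cap, 60 mm diameter, 100 mm high, left of the shaker; origin under its centre.
- beaker: Bystander: glass beaker 68 mm diameter, 85 mm high, right of the shaker; origin under its centre.
- lower_hole (a point): Centre of the mouth of the lower ear's round hole, 12.5 mm diameter, right through; the lower ear is 8 mm thick, its top at z 45 mm. A nose in the eye but off this hole stops here, at z 45 mm, and can then drag the tongue along y until it is over the hole.
- slot_mid (a point): Centre of the slot in the upper ear, on its top face (z 71 mm; ear 8 mm thick, underside z 63 mm). Slot 12.5 mm wide in the shaker's x and 47 mm long in its y: y -7.5 to +39.5 mm from the lower hole.
- tongue_level (a point): Fixed point of the clevis, 17 mm off the lower hole in shaker's +y, at the tongue's top, z 59 mm. The steel tongue (platform's lug), z 49 to 59 mm, slides along y only, drag about 4 N, stays where left. Its eye, 12.5 mm round, in line with the slot, starts unmeasured 4 to 30 mm on the +y side of the lower hole; a nose over 2.5 mm off it stops at z 59. Tongue always covers the lower hole.
Mind the look-alikes: they are no part of the job. Leave any blue look-alike of the pin alone.

How it is judged (in metres and radians):
On the way, in this order (a step that is already met when the one before it is completed fails the run):
1. the locking pin is lifted clear out of the stand (height (world z) of pin_tip above 0.06 m), for 0.1 s.
2. the pin's nose is inside the slot of the upper ear (z of pin_tip in the frame of clevis_seat between -0.04 and -0.004 m and x of pin_tip in the frame of clevis_seat between -0.007 and 0.007 m and y of pin_tip in the frame of clevis_seat between -0.009 and 0.041 m), for 0.1 s.
At the end, for the whole second after the job is handed in: The locking pin stands upright (within 0.1 rad) and at rest through both ears and the eye, over the lower hole within 6 mm at collar and nose, its collar home on the upper ear within 3 mm, and released (z of pin in the frame of clevis_seat between -0.003 and 0.003 m and horizontal distance between each of pin, pin_tip and clevis_seat below 0.006 m and angle between pin's own z axis and vertical below 0.1 rad and linear speed of pin below 0.02 m/s); the robot touches nothing.
It fails at once if the pin presses on the shaker (clevis, tongue) with more than 40 N (contact force between pin and shaker above 40 N).
It fails at once if the robot strikes or pushes the shaker with more than 20 N (contact force between any of the fingers, the arm and shaker above 20 N).
It fails at once if another pin is taken out of its hole or disturbed by more than 25 mm (distance of any of ball_pin, tee_pin from where it was at the start of the episode above 0.025 m).
It fails at once if a bystander is moved by more than 30 mm (distance of any of tipbox, dish, tuberack, bottle, beaker from where it was at the start of the episode above 0.03 m).
It also fails if it takes over 61 s, if anything falls off the work surface, if the arm or the gripper's body presses on something with over 40 N, if the wrist force passes 120 N, or if a joint passes its speed limit or range.

## Working session

There is one attempt and no reset: what is moved stays moved. The work goes in short steps, Python scripts to look and compute and a shell command to move; the robot and the scene stay as the last step left them, time stands still between calls to the robot, and variables do not carry over. Pictures are saved under pics/ and viewed, and the job is handed in when it is done.

```bash
ls; mkdir -p pics; python3 - <<'E'
from bench import telemetry, viewer, r
import cv2
print(telemetry.sense())
for n in("side","top"):
    m=viewer.camera_model(n); print(n,m)
    cv2.imwrite(f"pics/{n}0.png",viewer.snapshot(n)[:,:,::-1])
E
```

```text
pics
{'time': 0.0, 'joint_pos': array([ 6.72397041e+01,  7.51413466e+00,  8.53315562e+01, -7.90266657e-04,
        8.72607368e+01, -4.89266909e+00]), 'qd': array([ 0.06170655, -0.03080241, -0.00357719, -0.00747967,  0.05831413,
        0.04753985]), 'joint_efforts': array([-3.15662321e-03, -5.69404614e+01, -5.00545478e+01, -5.64530455e-04,
        1.46719714e-02,  1.06127305e-05]), 'tool_pos': array([183.86106935, 570.56736357, 241.23273419]), 'tcp_rot': array([-1.79893893e+02, -8.29073554e-03,  1.62132404e+02]), 'ft_force': array([ 0.21126402, -0.11337952,  1.16239944]), 'wrist_torque': array([ 0.00481607, -0.01201275, -0.01875027]), 'finger_gap': 85.33916791722163}
side {'fx': 443.1340700802448, 'fy': 443.1340700802448, 'cx': 318.20211021750555, 'cy': 203.88964490879314, 'dist': array([0.01406929, 0.        , 0.        , 0.        , 0.        ]), 'cam_to_world': array([[ 8.61497110e-01, -2.41435454e-01,  4.46689659e-01,
         1.00916865e+02],
       [-5.07200770e-01, -4.50547129e-01,  7.34679974e-01,
        -7.78220052e+02],
       [ 2.38769503e-02, -8.59486013e-01, -5.10601298e-01,
         6.02523993e+02],
       [ 0.00000000e+00,  0.00000000e+00,  0.00000000e+00,
         1.00000000e+00]])}
top {'fx': 456.17805266690414, 'fy': 456.17805266690414, 'cx': 308.5315702073542, 'cy': 195.08783121466996, 'dist': array([-0.11169316,  0.        ,  0.        ,  0.        ,  0.        ]), 'cam_to_world': array([[-2.11142322e-02, -9.89358649e-01,  1.43957119e-01,
         4.04044285e+02],
       [-9.99419980e-01,  1.70386683e-02, -2.94853887e-02,
        -7.35589249e+00],
       [ 2.67187867e-02, -1.44496182e-01, -9.89144560e-01,
         1.03579756e+03],
       [ 0.00000000e+00,  0.00000000e+00,  0.00000000e+00,
         1.00000000e+00]])}
```

View pics/side0.png

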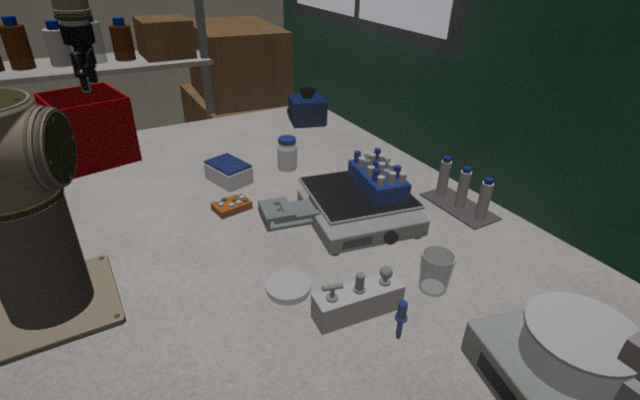

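View pics/top0.png

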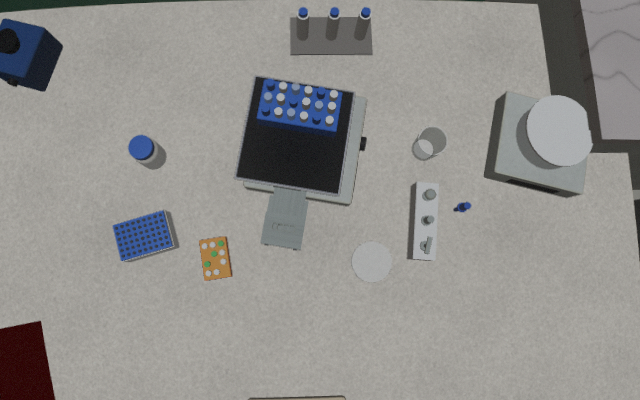

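The pin wanted is the middle one (top ≈ (428,219), side ≈ (360,282)). The clevis is at top ≈ (285,225), and the blue look-alike lies outside the stand. Next I'll enlarge both views.

```bash
cat > h.py <<'E'
import numpy as np, cv2
from bench import telemetry, viewer, r
from scipy.optimize import least_squares
M={n:viewer.camera_model(n) for n in("side","top")}
def K(m): return np.array([[m["fx"],0,m["cx"]],[0,m["fy"],m["cy"]],[0,0,1.]])
def ray(n,px):
    m=M[n];u=cv2.undistortPoints(np.array([[px]],float),K(m),m["dist"])[0,0]
    T=m["cam_to_world"];return T[:3,3],T[:3,:3]@np.r_[u,1]
def atz(n,px,z):
    o,d=ray(n,px);return o+d*(z-o[2])/d[2]
def proj(n,P):
    m=M[n];T=np.linalg.inv(m["cam_to_world"])
    return cv2.projectPoints(np.array(P,float).reshape(-1,1,3),cv2.Rodrigues(T[:3,:3])[0],T[:3,3],K(m),m["dist"])[0][:,0]
def tri(a,b):
    o1,d1=ray("top",a);o2,d2=ray("side",b)
    A=np.c_[d1,-d2];s=np.linalg.lstsq(A,o2-o1,rcond=None)[0]
    p,q=o1+s[0]*d1,o2+s[1]*d2
    return (p+q)/2,np.linalg.norm(p-q)
def crop(n,x0,y0,w,h,s,name,img=None):
    im=viewer.snapshot(n) if img is None else img
    c=cv2.resize(im[y0:y0+h,x0:x0+w],None,fx=s,fy=s,interpolation=cv2.INTER_CUBIC)[:,:,::-1]
    cv2.imwrite("pics/"+name,c)
E
python3 - <<'E'
from h import *
t=cv2.imread("pics/top0.png")[:,:,::-1];s=cv2.imread("pics/side0.png")[:,:,::-1]
crop("top",250,175,70,80,7,"t_clevis.png",t)
crop("side",245,185,90,55,8,"s_clevis.png",s)
crop("top",400,175,60,95,6,"t_stand.png",t)
crop("side",300,255,110,80,7,"s_stand.png",s)
E
```

```text
(no output)
```

View pics/t_clevis.png

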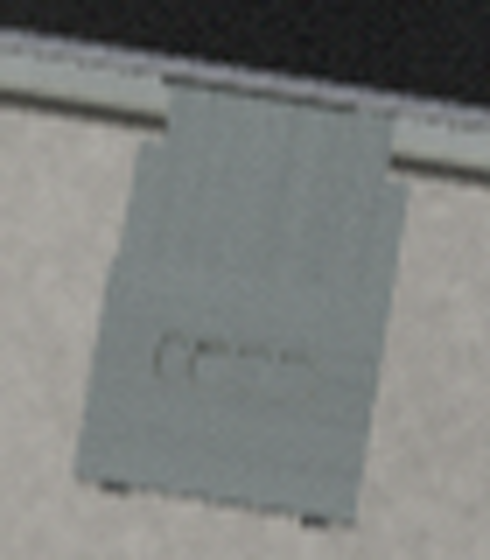

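View pics/s_clevis.png

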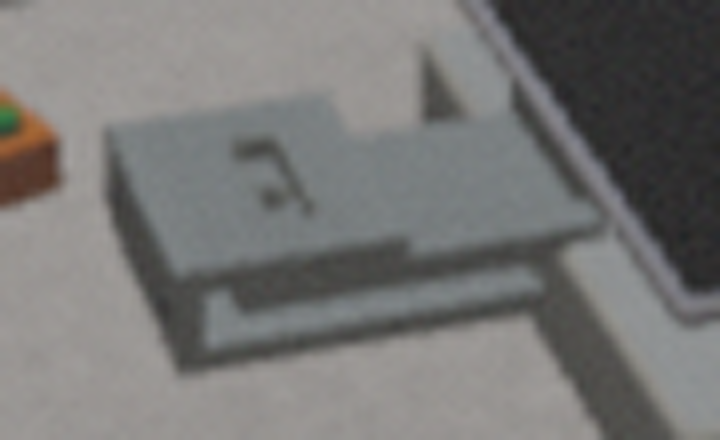

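View pics/t_stand.png

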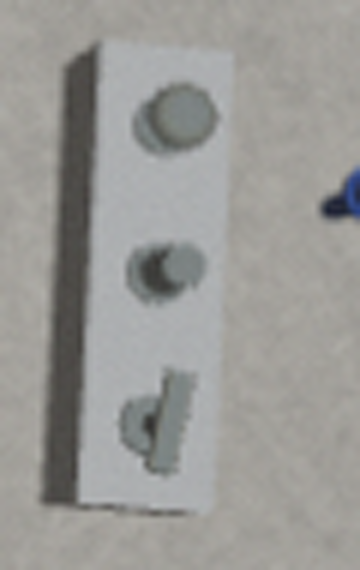

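View pics/s_stand.png

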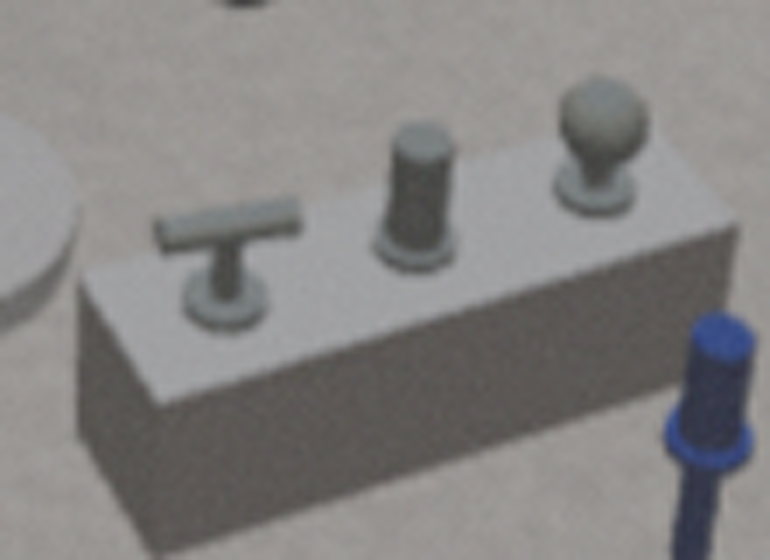

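```bash
cat >> h.py <<'E'
def un(c,x0,y0,s): return [x0+(c[0]+.5)/s-.5, y0+(c[1]+.5)/s-.5]
tc=lambda *c:un(c,250,175,7); sc=lambda *c:un(c,245,185,8)
ts=lambda *c:un(c,400,175,6); ss=lambda *c:un(c,300,255,7)
E
python3 - <<'E'
from h import *
print("grip top",tri(ts(184,266),ss(425,138)))
print("collar ctr",tri(ts(152,275),ss(416,245)))
for a,b in [((100,42),(657,130)),((235,53),(738,225)),((215,515),(160,402)),((80,503),(82,272))]:
    print("stand",tri(ts(*a),ss(*b)))
for a,b in [((75,482),(105,128)),((355,522),(178,278)),((407,180),(408,240))]:
    print("clev",tri(tc(*a),sc(*b)))
    print(atz("top",tc(*a),71),atz("side",sc(*b),71))
print(atz("top",tc(155,357),71),atz("top",tc(310,375),71))
print(atz("side",sc(235,148),71),atz("side",sc(310,212),71))
E
```

```text
grip top (array([ 487.24600343, -291.5705842 ,   92.61805817]), np.float64(2.461704464911844))
collar ctr (array([ 487.76178462, -290.69417512,   55.85041948]), np.float64(3.233072654032809))
stand (array([ 576.45893936, -278.66215101,   49.80512502]), np.float64(6.185317211641758))
stand (array([ 568.08217707, -326.09655714,   56.10820034]), np.float64(0.6517326124873974))
stand (array([ 399.79297008, -308.50412172,   57.51793855]), np.float64(1.9891186856420742))
stand (array([ 405.76897102, -259.15037575,   57.63512808]), np.float64(2.5008628978636644))
clev (array([445.17150879,  66.83724186,  71.82911114]), np.float64(3.8940925587116473))
[443.39939406  67.62960858  71.        ] [447.52848253  67.45412659  71.        ]
clev (array([430.92091005, -16.78173486,  70.96105814]), np.float64(2.341062419898125))
[429.83779386 -16.33376647  71.        ] [431.99844204 -17.2374434   71.        ]
clev (array([517.71153682, -27.45006673,  66.79345421]), np.float64(34.69830994269322))
[533.27769532 -34.13377858  71.        ] [497.03721978 -29.88286785  71.        ]
[480.64150523  43.16510897  71.        ] [474.34089013  -3.57351453  71.        ]
[476.23706769  38.92345429  71.        ] [479.53173953  -3.42117263  71.        ]
```

```bash
python3 - <<'E'
from h import *
def W(p,P):
    P=np.atleast_2d(np.array(P,float));c,s=np.cos(p[2]),np.sin(p[2])
    return np.c_[p[0]+c*P[:,0]-s*P[:,1],p[1]+s*P[:,0]+c*P[:,1],P[:,2]]
mod=[(-40,59,71),(-40,-27,71)]
to=[tc(75,482),tc(355,522)]; so=[sc(105,128),sc(178,278)]
sl=[(0,39.5,71)]
def res(p,v):
    o=[]
    if 't' in v: o+=[proj("top",W(p,mod))-to]
    if 's' in v: o+=[proj("side",W(p,mod))-so]
    return np.concatenate(o).ravel()
for v in("t","s","ts"):
    f=least_squares(res,[470,5,-.17],args=(v,),x_scale=[1,1,.01]);print(v,f.x,np.degrees(f.x[2]),np.abs(f.fun).max())
p=f.x
print("tongue 17",W(p,(0,17,59)))
# overlay
def slot():
    a=np.linspace(0,np.pi,20);r=6.25
    top=[(r*np.cos(t),33.25+r*np.sin(t)) for t in a]+[(-r*np.cos(t),-1.25-r*np.sin(t)) for t in a]
    return top+[top[0]]
for n,(x0,y0,w,h,s),im in (("top",(250,175,70,80,7),"t_clevis"),("side",(245,185,90,55,8),"s_clevis")):
    I=cv2.imread(f"pics/{im}.png")
    def dr(P,c):
        q=(proj(n,W(p,P))-[x0,y0]+.5)*s-.5
        cv2.polylines(I,[np.round(q).astype(np.int32)],False,c,1)
    dr([(x,y,71) for x,y in slot()],(0,0,255))
    dr([(x,y,63) for x,y in slot()],(0,160,255))
    a=np.linspace(0,2*np.pi,40)
    for e,c in((21,(0,255,0)),):
        dr([(6.25*np.cos(t),e+6.25*np.sin(t),59) for t in a],c)
    dr([(-40,-27,71),(-40,59,71),(30,59,71)],(255,0,0))
    cv2.imwrite(f"pics/{im}_o.png",I)
E
```

```text
t [ 4.73556664e+02  3.47338308e+00 -1.60179941e-01] -9.17763458293182 0.22280352980033058
s [ 4.76223693e+02  2.15624270e+00 -1.81164769e-01] -10.37997666965409 0.012624302767221707
ts [ 4.74732098e+02  2.74057898e+00 -1.68582367e-01] -9.659058105458989 0.9386176332376408
tongue 17 [[477.58444287  19.49958044  59.        ]]
```

View pics/t_clevis_o.png

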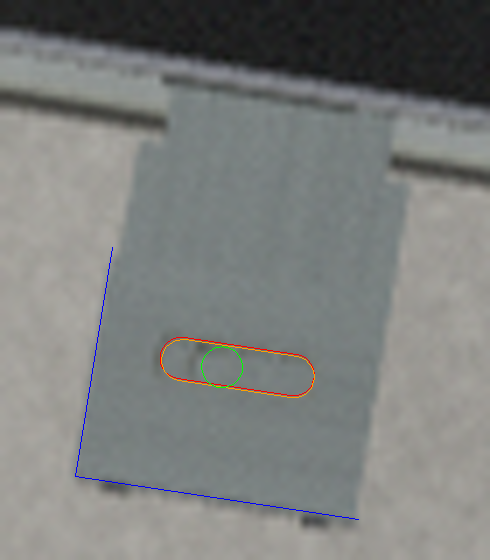

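View pics/s_clevis_o.png

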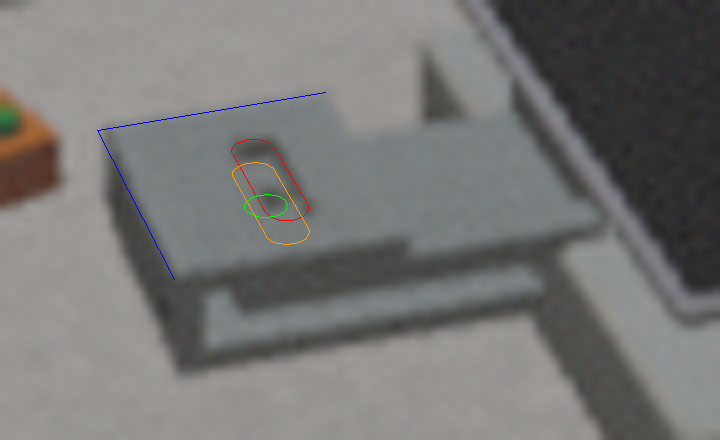

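Pin grip top measures z≈92.6 mm (should be 91) and the ear z≈71 (should be 71). The slot overlay fits both views. The eye's dark rim shows at about y_s ≈ 22-23 mm. Now the approach moves.

```bash
cat >> h.py <<'E'
from scipy.spatial.transform import Rotation as R
def need(P,yaw,cur=None,cyaw=None):
    "shift cm in tool axes / turn from current (measured) pose to world P, tool-down yaw"
    s=telemetry.sense()
    p=s["tool_pos"] if cur is None else np.array(cur)
    y0=s["tcp_rot"][2] if cyaw is None else cyaw
    T=R.from_euler("xyz",[180,0,y0],degrees=True).as_matrix()
    print("t",s["time"],"shift cm",np.round(T.T@(np.array(P)-p)/10,2),"turn z",round(-np.radians((yaw-y0+180)%360-180),4))
E
python3 - <<'E'
from h import *
for a,z in ((ts(184,266),91),(ts(152,275),59)): print(atz("top",a,z))
for a,z in ((ss(425,138),91),(ss(416,243),59)): print(atz("side",a,z))
c=([184.042,571.081,242.292],162.135)
need([420,150,240],168,*c);need([487.5,-291,140],173.5,*c)
E
```

```text
[ 486.3044527  -291.40945595   91.        ]
[ 486.07227094 -288.94823571   59.        ]
[ 489.73546913 -290.34481527   91.        ]
[ 487.59892268 -293.31631483   59.        ]
t 0.1 shift cm [-35.38 -32.84   0.23] turn z -0.1024
t 0.1 shift cm [-55.33 -72.74  10.23] turn z -0.1984
```

```bash
python3 -m inch '[[[-4,-3.3,0],[0,0,-0.01],0.5],[[-8,-7,0],[0,0,-0.02],0.5],[[-12,-11,0],[0,0,-0.03],0.5],[[-16,-15,0],[0,0,-0.04],0.5],[[-20,-19,0],[0,0,-0.05],0.5],[[-24,-22.5,0],[0,0,-0.06],0.5],[[-28,-26,0],[0,0,-0.07],0.5],[[-32,-29.5,0],[0,0,-0.09],0.5],[[-35.4,-33,0],[0,0,-0.1],0.5],[[-37.5,-37,0],[0,0,-0.11],0.5],[[-39.5,-41,0],[0,0,-0.12],0.5],[[-41.5,-45,0],[0,0,-0.13],0.5],[[-43.5,-49,0],[0,0,-0.14],0.5],[[-45.5,-53,1],[0,0,-0.15],0.5],[[-47.5,-57,2],[0,0,-0.16],0.5],[[-49.5,-61,3],[0,0,-0.17],0.5],[[-51.5,-65,4.5],[0,0,-0.18],0.5],[[-53.5,-69,6.5],[0,0,-0.19],0.5],[[-55.3,-72.7,8.5],[0,0,-0.198],0.5],[[-55.3,-72.7,10.2],[0,0,-0.198],0.5]]' 30; python3 -m inch '[[[0,0,0],[0,0,0],0.5],[[0,0,0],[0,0,0],0.5],[[0,0,0],[0,0,0],0.5]]'
python3 - <<'E'
from h import *
crop("top",400,150,70,100,6,"t1.png");crop("side",300,190,120,100,6,"s1.png")
need([487.5,-291,74],173.5)
E
```

```text
time: 2.1
tool_pos: [486.6, -294.9, 138.4]
tcp_rot: [-179.9, -0.1, 173.3]
ft_force: [-0.5, 1.0, -0.7]
finger_gap: 42.8
time: 2.4
tool_pos: [488.0, -290.0, 141.6]
tcp_rot: [-180.0, 0.1, 173.5]
ft_force: [0.0, -0.3, 0.6]
finger_gap: 42.6
t 2.5 shift cm [ 0.06 -0.09  6.79] turn z 0.0009
```

View pics/t1.png

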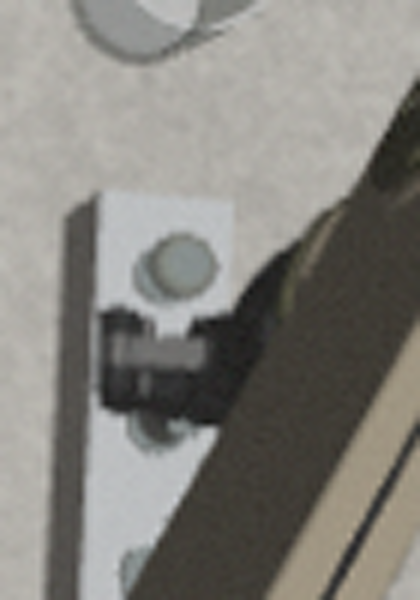

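View pics/s1.png

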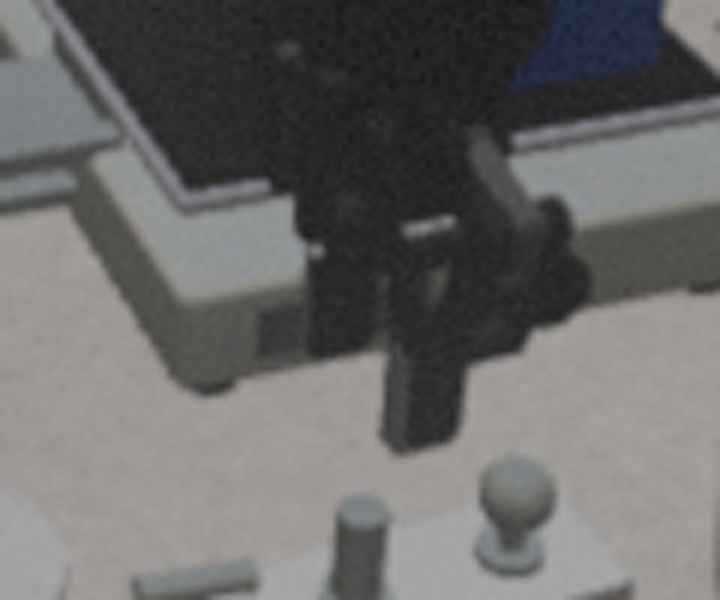

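```bash
python3 - <<'E'
from h import *
for P in ([488,-290-21,130.6],[488,-290+21,130.6],[487.5,-291,91]):
    print((proj("side",P)[0]-[300,190])*6,(proj("top",P)[0]-[400,150])*6)
E
python3 -m inch '[[[0.05,-0.1,2],[0,0,0],0.5],[[0.05,-0.1,4],[0,0,0],0.5],[[0.05,-0.1,5.5],[0,0,0],0.5],[[0.05,-0.1,6.3],[0,0,0],0.5],[[0.05,-0.1,6.8],[0,0,0],0.5],[[0.05,-0.1,6.8],[0,0,0],0.5],[[0.05,-0.1,6.8],[0,0,0],0.5]]'
python3 - <<'E'
from h import *
crop("side",300,190,120,100,6,"s2.png")
E
```

```text
[408.6386178  440.46237297] [271.34585871 396.31422897]
[324.96438052 362.54921655] [150.229577   398.96925451]
[356.83307236 509.30908369] [180.17545271 410.14028294]
time: 3.2
tool_pos: [487.2, -291.8, 73.1]
tcp_rot: [-180.0, 0.1, 173.5]
ft_force: [0.0, -0.4, 0.6]
finger_gap: 42.8
```

View pics/s2.png

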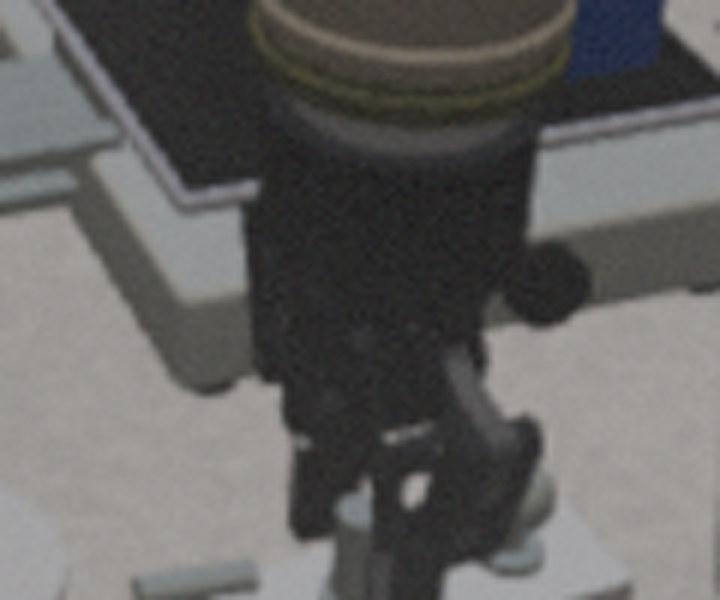

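```bash
python3 -m inch '[[[0,0,0],[0,0,0],0.1],[[0,0,0],[0,0,0],0.1],[[0,0,0],[0,0,0],0.1],[[0,0,0],[0,0,0],0.1],[[0,0,0],[0,0,0],0.1],[[0,0,0],[0,0,0],0.1],[[0,0,0],[0,0,0],0.1],[[0,0,0],[0,0,0],0.1]]' 50
python3 - <<'E'
from h import *
crop("side",300,210,120,100,6,"s3.png");crop("top",380,150,80,90,6,"t3.png")
E
```

```text
time: 4.05
tool_pos: [487.2, -291.7, 73.0]
tcp_rot: [-180.0, 0.1, 173.5]
ft_force: [-0.6, 0.9, 5.9]
finger_gap: 14.5
```

View pics/s3.png

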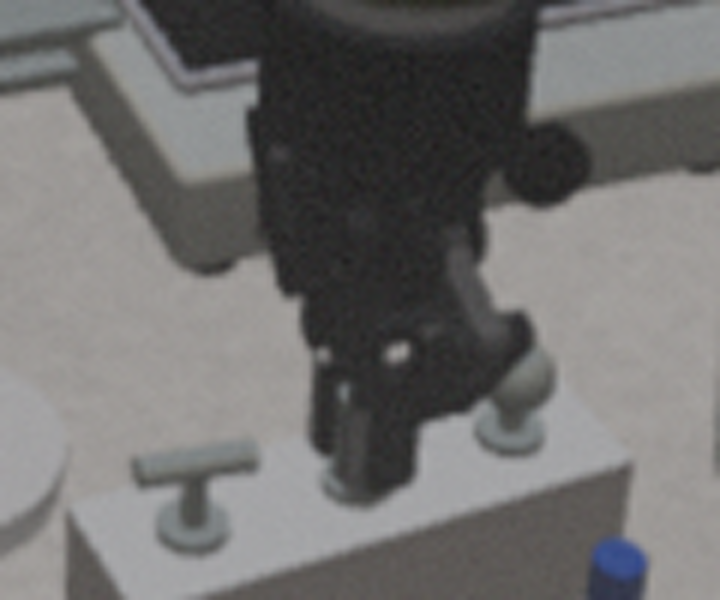

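View pics/t3.png

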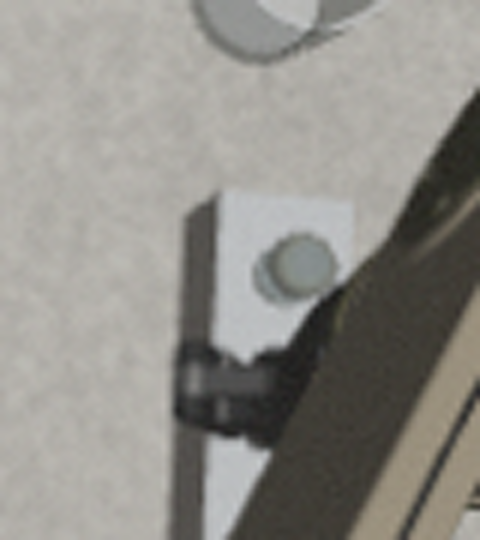

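```bash
python3 - <<'E'
from h import *
for P in ([476.3,-291.7-8,62],[498,-291.7-8,62],[476.3,-291.7-18,62],[498,-291.7-18,62],[476,-291.7-8,88],[480,-291,62],[495,-291,62],[487.5,-291,55],[476,-291,57],[499,-291,57]):
    print(P,(proj("side",P)[0]-[300,210])*6)
E
```

```text
[476.3, -299.7, 62] [335.97927455 493.10763551]
[498, -299.7, 62] [395.04361758 469.41648901]
[476.3, -309.7, 62] [355.23624651 513.29555128]
[498, -309.7, 62] [414.61525272 489.14099212]
[476, -299.7, 88] [341.07239553 426.33566235]
[480, -291, 62] [329.63967938 471.83551797]
[495, -291, 62] [370.26282691 455.73725406]
[487.5, -291, 55] [348.43221863 481.31843125]
[476, -291, 57] [317.63755947 488.77869474]
[499, -291, 57] [379.74704507 464.01119878]
```

Gap 14.5 mm, held on the grip and centred as the projection predicts. Lifting.

```bash
python3 -m inch '[[[0,0,-0.3],[0,0,0],0.1],[[0,0,-0.8],[0,0,0],0.1],[[0,0,-2],[0,0,0],0.1],[[0,0,-4],[0,0,0],0.1],[[0,0,-6],[0,0,0],0.1],[[0,0,-8],[0,0,0],0.1],[[0,0,-9],[0,0,0],0.1],[[0,0,-9],[0,0,0],0.1],[[0,0,-9],[0,0,0],0.1]]'
python3 - <<'E'
from h import *
crop("side",300,150,120,100,6,"s4.png")
E
```

```text
time: 5.05
tool_pos: [486.6, -291.3, 161.9]
tcp_rot: [180.0, -0.0, 173.5]
ft_force: [1.3, 0.4, -1.4]
finger_gap: 14.3
```

View pics/s4.png

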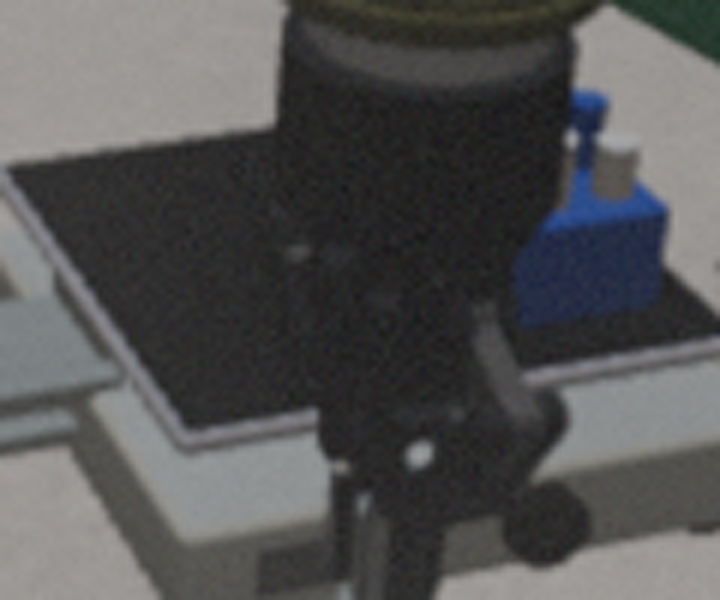

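```bash
python3 - <<'E'
from h import *
need([478.6,25.4,160],170.3)
crop("side",290,190,120,100,6,"s5.png")
E
```

```text
t 5.1 shift cm [ 4.35 31.36  0.12] turn z 0.0555
```

View pics/s5.png

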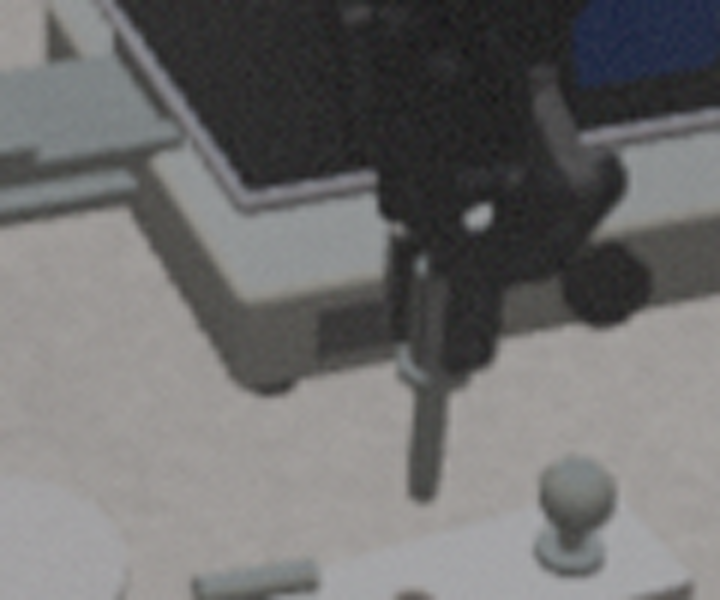

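The pin is held upright: nose at crop (422,498), collar near (430,368). Moving over the clevis.

```bash
python3 -m inch '[[[0.3,2,0],[0,0,0],0.1],[[0.9,6,0],[0,0,0.01],0.1],[[1.4,10,0],[0,0,0.02],0.1],[[2,14,0],[0,0,0.03],0.1],[[2.5,18,0],[0,0,0.035],0.1],[[3.1,22,0],[0,0,0.04],0.1],[[3.6,26,0],[0,0,0.05],0.1],[[4.1,29,0],[0,0,0.055],0.1],[[4.3,30.6,0],[0,0,0.055],0.1],[[4.35,31.2,0.1],[0,0,0.055],0.1],[[4.35,31.35,0.1],[0,0,0.055],0.1],[[4.35,31.35,0.1],[0,0,0.055],0.1],[[4.35,31.35,0.1],[0,0,0.055],0.1],[[4.35,31.35,0.1],[0,0,0.055],0.1]]'
python3 - <<'E'
from h import *
print(telemetry.sense()["tool_pos"],telemetry.sense()["tcp_rot"])
crop("side",225,135,110,90,7,"s6.png");crop("top",240,175,90,80,7,"t6.png")
E
```

```text
time: 6.55
tool_pos: [479.2, 24.1, 161.2]
tcp_rot: [-180.0, -0.0, 170.3]
ft_force: [0.0, -0.0, -0.7]
finger_gap: 14.3
[479.20779892  24.10194935 161.2438594 ] [-1.79991063e+02 -3.77663456e-03  1.70252918e+02]
```

View pics/s6.png

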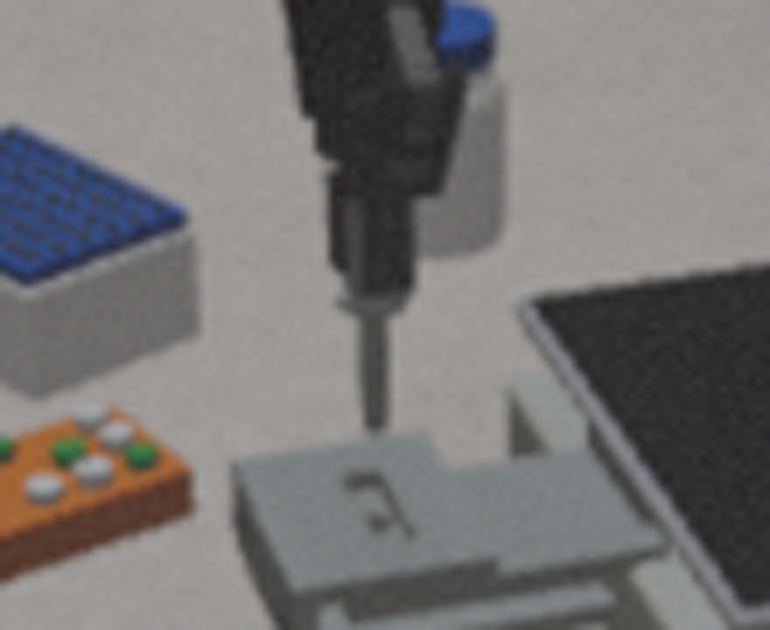

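View pics/t6.png

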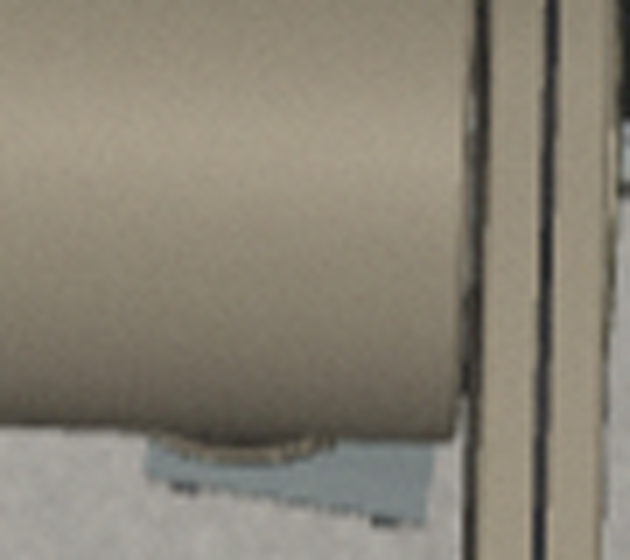

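```bash
python3 - <<'E'
from h import *
o=np.array([225,135])
for P in ([479.2,24.1,97.2],[479.2,24.1,143.2]): print((proj("side",P)[0]-o+.5)*7-.5)
u=lambda *c:un(c,225,135,7)
print("tip from side @97.2",atz("side",u(375,429),97.2))
# slot outer corners etc in this new crop, plane 71
for n,c,m in (("FL",(235,467),0),("FR",(293,592),0),("slot far-left inner",(342,478),0),("slot right edge end",(412,538),0)):
    print(n,atz("side",u(*c),71))
s=viewer.snapshot("side"); crop("side",250,185,60,45,12,"s7.png",s)
E
```

```text
[371.22108391 428.77813985]
[367.91699104 303.90988338]
tip from side @97.2 [480.22418012  23.38730268  97.2       ]
FL [447.10238003  63.85201941  71.        ]
FR [431.54668034 -16.20647775  71.        ]
slot far-left inner [475.59710461  40.33920905  71.        ]
slot right edge end [479.05267605  -4.96481254  71.        ]
```

View pics/s7.png

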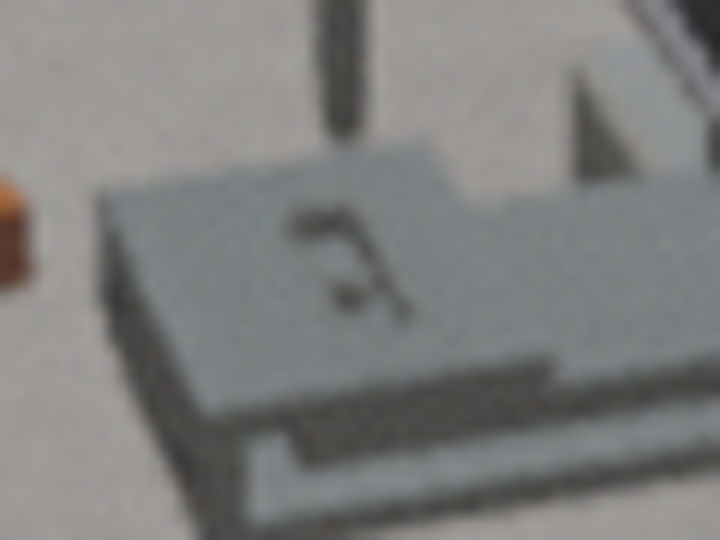

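```bash
cat >> h.py <<'E'
def W(p,P):
    P=np.atleast_2d(np.array(P,float));c,s=np.cos(p[2]),np.sin(p[2])
    return np.c_[p[0]+c*P[:,0]-s*P[:,1],p[1]+s*P[:,0]+c*P[:,1],P[:,2]]
def slot():
    a=np.linspace(0,np.pi,20);r=6.25
    t=[(r*np.cos(t),33.25+r*np.sin(t)) for t in a]+[(-r*np.cos(t),-1.25-r*np.sin(t)) for t in a]
    return t+[t[0]]
def overlay(src,x0,y0,s,p,e,out,n="side"):
    I=cv2.imread("pics/"+src)
    def dr(P,c):
        q=(proj(n,W(p,P))-[x0,y0]+.5)*s-.5
        cv2.polylines(I,[np.round(q).astype(np.int32)],False,c,1)
    dr([(x,y,71) for x,y in slot()],(0,0,255))
    a=np.linspace(0,2*np.pi,40)
    dr([(6.25*np.cos(t),e+6.25*np.sin(t),59) for t in a],(0,255,0))
    dr([(30,-27,71),(-40,-27,71),(-40,59,71),(30,59,71)],(255,0,0))
    cv2.imwrite("pics/"+out,I)
E
python3 - <<'E'
from h import *
overlay("s7.png",250,185,12,[475.5,2.0,np.radians(-9.8)],22,"s7a.png")
overlay("s7.png",250,185,12,[476,3.0,np.radians(-10.0)],23,"s7b.png")
a=cv2.imread("pics/s7a.png")[100:430,80:480];b=cv2.imread("pics/s7b.png")[100:430,80:480]
cv2.imwrite("pics/s7ab.png",np.hstack([a,b]))
E
```

```text
(no output)
```

View pics/s7ab.png

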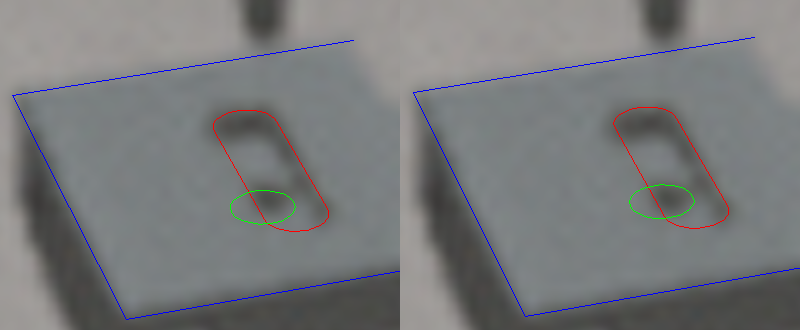

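```bash
python3 -m inch '[[[0.02,0,0.6],[0,0,0],0.1],[[0.05,0,1.4],[0,0,0],0.1],[[0.05,0,2.0],[0,0,0],0.1],[[0.05,0,2.2],[0,0,0],0.1],[[0.05,0,2.2],[0,0,0],0.1],[[0.05,0,2.2],[0,0,0],0.1],[[0.05,0,2.2],[0,0,0],0.1]]' 35
python3 - <<'E'
from h import *
crop("side",250,175,60,45,12,"s8.png"); print(telemetry.sense()["tool_pos"])
E
```

```text
time: 7.4
tool_pos: [478.9, 25.1, 139.6]
tcp_rot: [180.0, 0.0, 170.3]
ft_force: [0.4, -0.3, -0.9]
finger_gap: 14.6
[478.9379035   25.06694218 139.69272743]
```

View pics/s8.png

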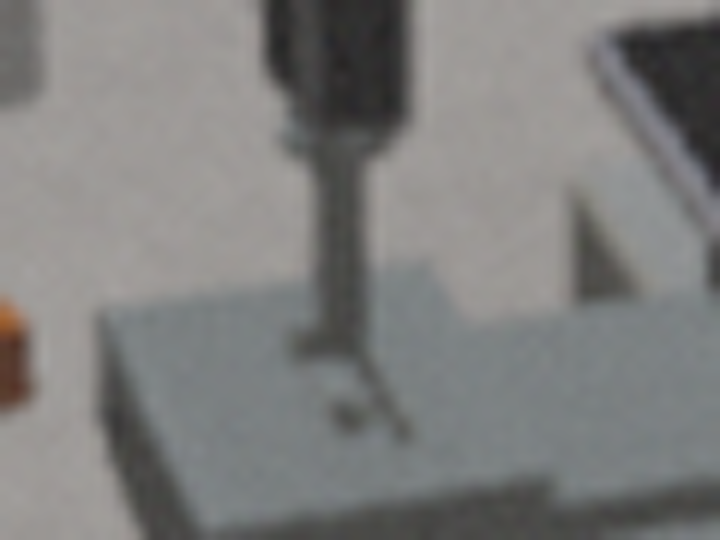

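```bash
python3 - <<'E'
from h import *
p=[475.8,2.0,np.radians(-9.8)]
for P in ((0,22,75.7),(0,22,73),(0,25,75.7),(2,22,75.7)): print(P,(proj("side",W(p,P))[0]-[250,175]+.5)*12-.5)
overlay("s8.png",250,175,12,p,22,"s8o.png")
E
```

```text
(0, 22, 75.7) [341.85709092 352.64368434]
(0, 22, 73) [342.16990342 364.64092528]
(0, 25, 75.7) [337.50738835 345.12645709]
(2, 22, 75.7) [351.83273804 350.97508061]
```

View pics/s8o.png

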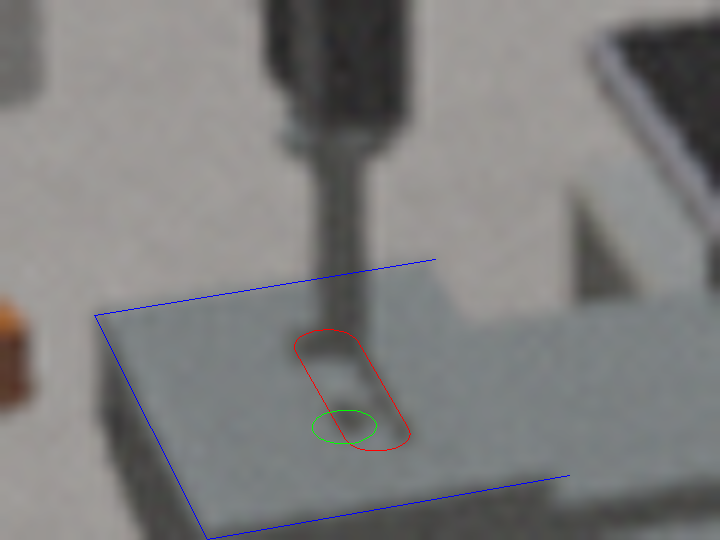

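```bash
python3 -m inch '[[[0,0,0.2],[0,0,0],0.1],[[0,0,0.35],[0,0,0],0.1],[[0,0,0.5],[0,0,0],0.1],[[0,0,0.6],[0,0,0],0.1],[[0,0,0.6],[0,0,0],0.1],[[0,0,0.6],[0,0,0],0.1]]'; python3 -m inch '[[[0,0,0.1],[0,0,0],0.1],[[0,0,0.2],[0,0,0],0.1],[[0,0,0.3],[0,0,0],0.1],[[0,0,0.4],[0,0,0],0.1],[[0,0,0.4],[0,0,0],0.1],[[0,0,0.4],[0,0,0],0.1]]'
```

```text
time: 8.05
tool_pos: [478.6, 25.1, 133.3]
tcp_rot: [-180.0, -0.0, 170.3]
ft_force: [-1.0, -0.8, -0.6]
finger_gap: 14.7
time: 8.65
tool_pos: [478.6, 25.1, 129.3]
tcp_rot: [-180.0, -0.0, 170.3]
ft_force: [0.6, -0.3, -1.2]
finger_gap: 14.6
```

```bash
python3 -m inch '[[[0,0,0.1],[0,0,0],0.1],[[0,0,0.2],[0,0,0],0.1],[[0,0,0.3],[0,0,0],0.1],[[0,0,0.4],[0,0,0],0.1],[[0,0,0.5],[0,0,0],0.1],[[0,0,0.5],[0,0,0],0.1],[[0,0,0.5],[0,0,0],0.1]]'; python3 -m inch '[[[0,0,0.05],[0,0,0],0.1],[[0,0,0.1],[0,0,0],0.1],[[0,0,0.15],[0,0,0],0.1],[[0,0,0.2],[0,0,0],0.1],[[0,0,0.2],[0,0,0],0.1]]'
```

```text
time: 9.35
tool_pos: [478.6, 25.0, 124.3]
tcp_rot: [-180.0, -0.0, 170.3]
ft_force: [0.0, -0.7, -1.0]
finger_gap: 14.4
time: 9.85
tool_pos: [478.9, 25.0, 122.7]
tcp_rot: [180.0, 0.0, 170.3]
ft_force: [-0.6, -0.3, 2.8]
finger_gap: 14.5
```

```bash
python3 -m inch '[[[0,0,0.05],[0,0,0],0.1],[[0,0,0.1],[0,0,0],0.1],[[0,0,0.1],[0,0,0],0.1]]'
python3 - <<'E'
from h import *
crop("side",250,175,60,45,12,"s9.png"); print(telemetry.sense()["tool_pos"],telemetry.sense()["ft_force"])
E
```

```text
time: 10.15
tool_pos: [479.2, 25.1, 122.2]
tcp_rot: [180.0, 0.1, 170.3]
ft_force: [-1.0, -0.3, 7.2]
finger_gap: 14.6
[479.25525784  25.06279948 122.21204035] [-1.40698808  0.84863492  6.54408679]
```

View pics/s9.png

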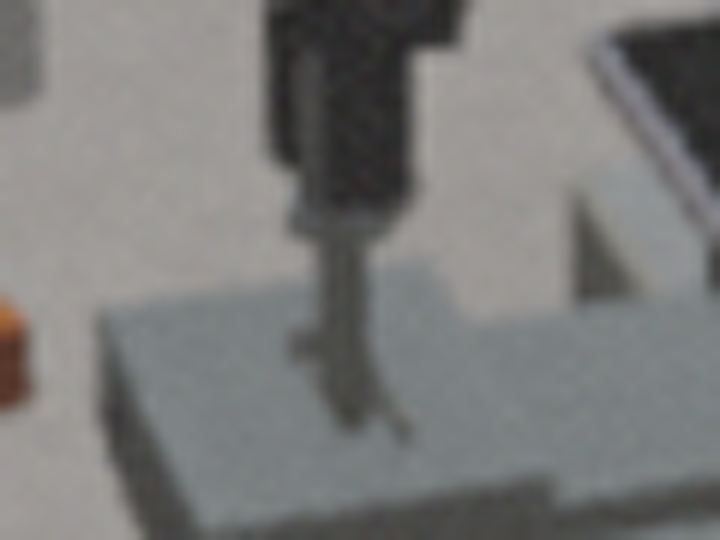

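Contact at tip z≈58.5 mm, so the nose sits on the tongue just off the eye. Now a light feel along +y.

```bash
python3 -m inch '[[[0,0.05,0],[0,0,0],0.1],[[0,0.1,0],[0,0,0],0.1],[[0,0.1,0],[0,0,0],0.1]]';python3 -m inch '[[[0,0.05,0],[0,0,0],0.1],[[0,0.1,0],[0,0,0],0.1],[[0,0.1,0],[0,0,0],0.1]]'
```

```text
time: 10.5
tool_pos: [478.7, 26.2, 121.0]
tcp_rot: [180.0, -0.0, 170.3]
ft_force: [0.2, 0.5, -0.7]
finger_gap: 14.5
time: 10.8
tool_pos: [478.8, 27.1, 121.0]
tcp_rot: [-180.0, -0.0, 170.3]
ft_force: [-0.7, -0.2, -1.1]
finger_gap: 14.7
```

```bash
python3 -m inch '[[[0,0.05,0],[0,0,0],0.1],[[0,0.1,0],[0,0,0],0.1],[[0,0.1,0],[0,0,0],0.1]]'
python3 - <<'E'
from h import *
crop("side",250,175,60,45,12,"s10.png")
E
```

```text
time: 11.1
tool_pos: [479.2, 28.1, 121.3]
tcp_rot: [180.0, 0.0, 170.3]
ft_force: [-0.5, -0.9, -1.6]
finger_gap: 13.9
```

View pics/s10.png

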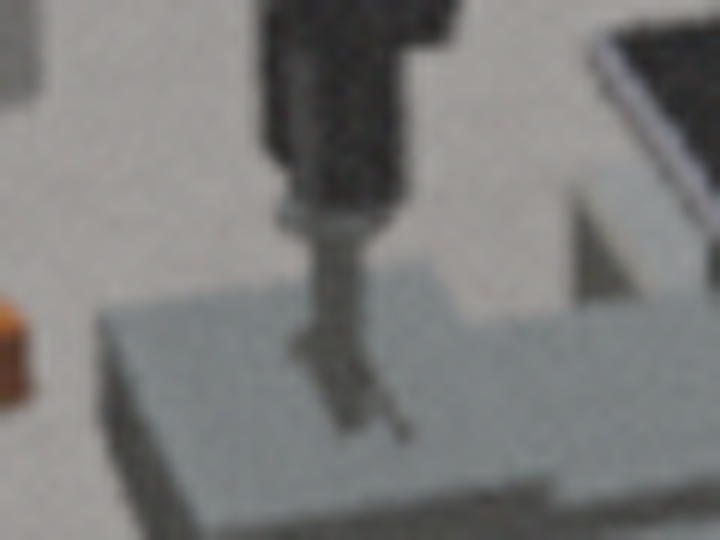

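The force vanished and the tool dropped 1.2 mm, so the nose is entering the eye (y_s≈24-25). Descending.

```bash
python3 -m inch '[[[0,-0.05,0.1],[0,0,0],0.1],[[0,-0.05,0.2],[0,0,0],0.1],[[0,-0.05,0.2],[0,0,0],0.1]]';python3 -m inch '[[[0,0,0.1],[0,0,0],0.1],[[0,0,0.2],[0,0,0],0.1],[[0,0,0.2],[0,0,0],0.1]]'
```

```text
time: 11.45
tool_pos: [478.9, 27.5, 119.0]
tcp_rot: [-180.0, -0.0, 170.3]
ft_force: [-0.8, -1.6, -1.1]
finger_gap: 14.4
time: 11.75
tool_pos: [478.9, 27.5, 117.1]
tcp_rot: [-180.0, -0.0, 170.3]
ft_force: [0.7, -0.1, -1.3]
finger_gap: 14.6
```

```bash
python3 -m inch '[[[0,0,0.1],[0,0,0],0.1],[[0,0,0.2],[0,0,0],0.1],[[0,0,0.3],[0,0,0],0.1],[[0,0,0.4],[0,0,0],0.1],[[0,0,0.4],[0,0,0],0.1]]';python3 -m inch '[[[0,0,0.1],[0,0,0],0.1],[[0,0,0.2],[0,0,0],0.1],[[0,0,0.2],[0,0,0],0.1]]'
```

```text
time: 12.25
tool_pos: [478.9, 27.5, 113.1]
tcp_rot: [-180.0, -0.0, 170.3]
ft_force: [-0.6, -0.1, -0.4]
finger_gap: 14.5
time: 12.55
tool_pos: [478.9, 27.5, 111.1]
tcp_rot: [-180.0, -0.0, 170.3]
ft_force: [0.4, -0.0, -1.7]
finger_gap: 14.8
```

The tip is at ≈47 mm, through the eye and just above the lower ear. Dragging the tongue towards −y.

```bash
python3 -m inch '[[[0,-0.1,0],[0,0,0],0.1],[[0,-0.25,0],[0,0,0],0.1],[[0,-0.4,0],[0,0,0],0.1],[[0,-0.55,0],[0,0,0],0.1],[[0,-0.7,0],[0,0,0],0.1],[[0,-0.85,0],[0,0,0],0.1],[[0,-1,0],[0,0,0],0.1],[[0,-1,0],[0,0,0],0.1],[[0,-1,0],[0,0,0],0.1]]'
```

```text
time: 13.45
tool_pos: [477.3, 17.4, 111.3]
tcp_rot: [-180.0, -0.0, 170.3]
ft_force: [0.4, 2.8, -0.3]
finger_gap: 14.0
```

```bash
python3 -m inch '[[[0,-0.15,0],[0,0,0],0.1],[[0,-0.3,0],[0,0,0],0.1],[[0,-0.45,0],[0,0,0],0.1],[[0,-0.6,0],[0,0,0],0.1],[[0,-0.75,0],[0,0,0],0.1],[[0,-0.9,0],[0,0,0],0.1],[[0,-1.05,0],[0,0,0],0.1],[[0,-1.2,0],[0,0,0],0.1],[[0,-1.2,0],[0,0,0],0.1],[[0,-1.2,0],[0,0,0],0.1]]'
python3 - <<'E'
from h import *
crop("side",250,175,60,45,12,"s11.png")
overlay("s11.png",250,175,12,[475.8,2,np.radians(-9.8)],0,"s11o.png")
E
```

```text
time: 14.45
tool_pos: [475.2, 5.5, 111.2]
tcp_rot: [-180.0, -0.0, 170.3]
ft_force: [-1.7, 2.1, -1.9]
finger_gap: 14.6
```

View pics/s11.png

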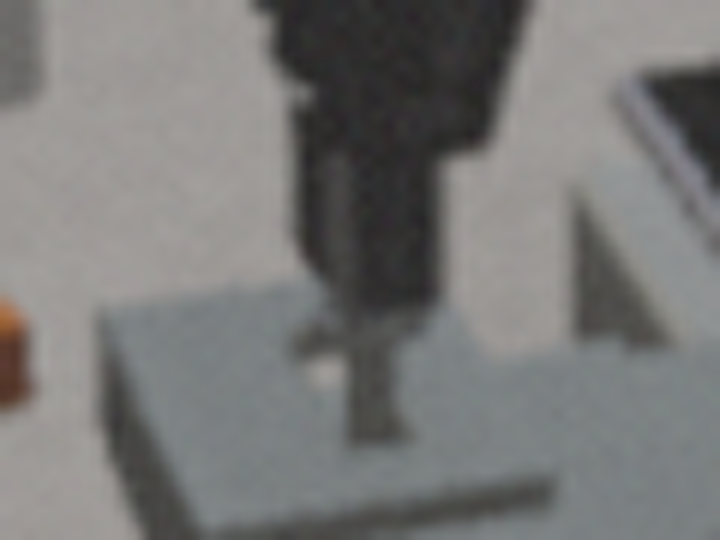

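The tongue follows: its step edge in the image has moved and the drag is ≈2-3 N. About 2.8 mm to go, so now I feel for the lower hole.

```bash
python3 -m inch '[[[0,-0.1,0],[0,0,0],0.1],[[0,-0.2,0],[0,0,0],0.1],[[0,-0.25,0],[0,0,0],0.1],[[0,-0.25,0.1],[0,0,0],0.1],[[0,-0.25,0.2],[0,0,0],0.1],[[0,-0.25,0.3],[0,0,0],0.1],[[0,-0.25,0.3],[0,0,0],0.1]]'
```

```text
time: 15.2
tool_pos: [475.2, 3.4, 108.4]
tcp_rot: [180.0, 0.0, 170.3]
ft_force: [0.1, 4.8, 1.2]
finger_gap: 14.4
```

```bash
python3 -m inch '[[[0,0,0.05],[0,0,0],0.1],[[0,0,0.1],[0,0,0],0.1],[[0,0,0.1],[0,0,0],0.1]]'
```

```text
time: 15.5
tool_pos: [475.1, 3.3, 107.3]
tcp_rot: [-180.0, 0.0, 170.3]
ft_force: [0.8, 5.2, 1.2]
finger_gap: 14.6
```

```bash
python3 -m inch '[[[0,0,0.05],[0,0,0],0.1],[[0,0,0.1],[0,0,0],0.1],[[0,0,0.1],[0,0,0],0.1]]'; python3 -m inch '[[[0,0,0.05],[0,0,0],0.1],[[0,0,0.1],[0,0,0],0.1],[[0,0,0.1],[0,0,0],0.1]]'
```

```text
time: 15.8
tool_pos: [475.0, 3.4, 106.2]
tcp_rot: [-180.0, 0.0, 170.3]
ft_force: [0.5, 4.8, 0.5]
finger_gap: 14.6
time: 16.1
tool_pos: [474.9, 3.4, 105.2]
tcp_rot: [180.0, -0.0, 170.3]
ft_force: [0.4, 3.3, 1.5]
finger_gap: 14.7
```

The nose is in the lower hole (tip ≈41 mm, low force). Continuing down.

```bash
python3 -m inch '[[[0,0,0.07],[0,0,0],0.1],[[0,0,0.14],[0,0,0],0.1],[[0,0,0.2],[0,0,0],0.1],[[0,0,0.2],[0,0,0],0.1]]'; python3 -m inch '[[[0,0,0.07],[0,0,0],0.1],[[0,0,0.14],[0,0,0],0.1],[[0,0,0.2],[0,0,0],0.1],[[0,0,0.2],[0,0,0],0.1]]'
```

```text
time: 16.5
tool_pos: [474.9, 3.4, 103.1]
tcp_rot: [-180.0, -0.0, 170.3]
ft_force: [-0.1, 4.3, 0.3]
finger_gap: 14.5
time: 16.9
tool_pos: [474.9, 3.4, 101.2]
tcp_rot: [-180.0, -0.0, 170.3]
ft_force: [0.2, 4.0, 0.7]
finger_gap: 14.5
```

```bash
python3 -m inch '[[[0,0,0.1],[0,0,0],0.1],[[0,0,0.2],[0,0,0],0.1],[[0,0,0.3],[0,0,0],0.1],[[0,0,0.3],[0,0,0],0.1]]'; python3 -m inch '[[[0,0,0.1],[0,0,0],0.1],[[0,0,0.2],[0,0,0],0.1],[[0,0,0.3],[0,0,0],0.1],[[0,0,0.3],[0,0,0],0.1]]'
```

```text
time: 17.3
tool_pos: [474.8, 3.4, 98.0]
tcp_rot: [-180.0, -0.0, 170.3]
ft_force: [-0.0, 4.0, 0.1]
finger_gap: 14.1
time: 17.7
tool_pos: [474.8, 3.4, 95.1]
tcp_rot: [-180.0, -0.0, 170.3]
ft_force: [0.8, 4.2, 0.0]
finger_gap: 14.6
```

```bash
python3 -m inch '[[[0,0,0.1],[0,0,0],0.1],[[0,0,0.2],[0,0,0],0.1],[[0,0,0.3],[0,0,0],0.1],[[0,0,0.3],[0,0,0],0.1]]'
```

```text
time: 18.1
tool_pos: [474.8, 3.4, 92.1]
tcp_rot: [-180.0, -0.0, 170.3]
ft_force: [0.7, 3.5, 0.2]
finger_gap: 14.3
```

```bash
python3 -m inch '[[[0,0,0.05],[0,0,0],0.1],[[0,0,0.1],[0,0,0],0.1],[[0,0,0.15],[0,0,0],0.1],[[0,0,0.15],[0,0,0],0.1]]'; python3 -m inch '[[[0,0,0.05],[0,0,0],0.1],[[0,0,0.1],[0,0,0],0.1],[[0,0,0.1],[0,0,0],0.1]]'
```

```text
time: 18.5
tool_pos: [474.9, 3.4, 90.7]
tcp_rot: [180.0, -0.0, 170.3]
ft_force: [0.3, 3.3, 0.3]
finger_gap: 14.4
time: 18.8
tool_pos: [474.9, 3.4, 89.7]
tcp_rot: [-180.0, -0.0, 170.3]
ft_force: [0.7, 3.7, 0.6]
finger_gap: 14.6
```

```bash
python3 -m inch '[[[0,0,0.05],[0,0,0],0.1],[[0,0,0.1],[0,0,0],0.1],[[0,0,0.1],[0,0,0],0.1]]'
python3 - <<'E'
from h import *
crop("side",250,175,60,45,12,"s12.png")
E
```

```text
time: 19.1
tool_pos: [475.0, 3.4, 89.1]
tcp_rot: [180.0, 0.0, 170.3]
ft_force: [-0.9, 4.2, 5.6]
finger_gap: 14.4
```

View pics/s12.png

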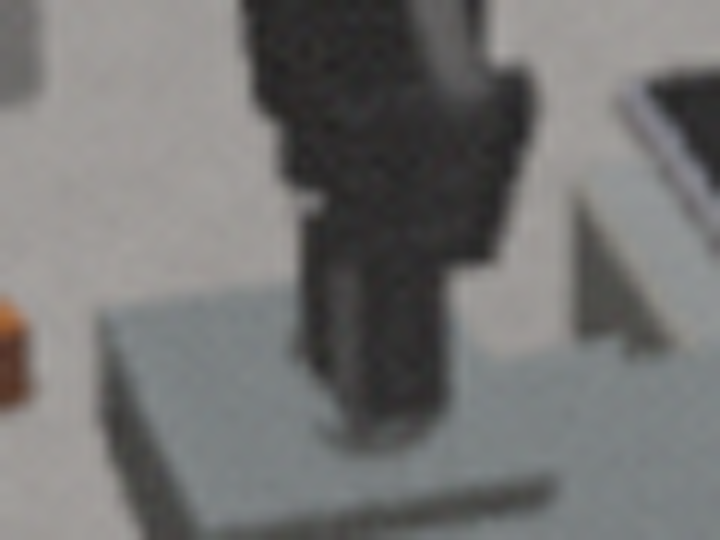

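The collar landed at TCP z 89.1 with 6 N. The stand gave 73.0 − 55 = 18 mm, so 89.1 − 18 = 71, which is home. Release and retreat.

```bash
python3 -m inch '[[[0,0,-0.07],[0,0,0],0.1],[[0,0,-0.07],[0,0,0],0.2],[[0,0,-0.07],[0,0,0],0.3],[[0,0,-0.07],[0,0,0],0.4],[[0,0,-0.07],[0,0,0],0.5],[[0,0,-0.07],[0,0,0],0.5],[[0,0,-0.07],[0,0,0],0.5],[[0,0,-0.07],[0,0,0],0.5]]'; python3 -m inch '[[[0,0,-0.5],[0,0,0],0.5],[[0,0,-1.5],[0,0,0],0.5],[[0,0,-3],[0,0,0],0.5],[[0,0,-5],[0,0,0],0.5],[[0,0,-7],[0,0,0],0.5],[[0,0,-9],[0,0,0],0.5],[[0,0,-11],[0,0,0],0.5],[[0,0,-13],[0,0,0],0.5],[[0,0,-14],[0,0,0],0.5]]';python3 -m inch '[[[0,-4,0],[0,0,0],0.5],[[0,-8,0],[0,0,0],0.5],[[0,-12,0],[0,0,0],0.5],[[0,-16,0],[0,0,0],0.5],[[0,-20,0],[0,0,0],0.5],[[0,-24,0],[0,0,0],0.5],[[0,-26,0],[0,0,0],0.5],[[0,-26,0],[0,0,0],0.5],[[0,-26,0],[0,0,0],0.5],[[0,-26,0],[0,0,0],0.5]]'
python3 - <<'E'
from h import *
s=viewer.snapshot("side");t=viewer.snapshot("top")
crop("side",250,175,60,45,12,"s13.png",s);crop("top",250,175,70,80,7,"t13.png",t)
cv2.imwrite("pics/t13f.png",t[:,:,::-1])
cv2.imwrite("pics/s13f.png",s[:,:,::-1])
E
```

```text
time: 19.95
tool_pos: [474.9, 3.3, 89.5]
tcp_rot: [-180.0, -0.0, 170.3]
ft_force: [0.3, 0.8, 0.5]
finger_gap: 42.8
time: 20.85
tool_pos: [475.9, 3.3, 232.6]
tcp_rot: [180.0, 0.2, 170.3]
ft_force: [0.3, -0.8, 0.1]
finger_gap: 42.3
time: 21.85
tool_pos: [431.5, -252.0, 229.5]
tcp_rot: [180.0, -0.0, 170.4]
ft_force: [-0.1, 0.1, -0.1]
finger_gap: 42.7
```

View pics/s13.png

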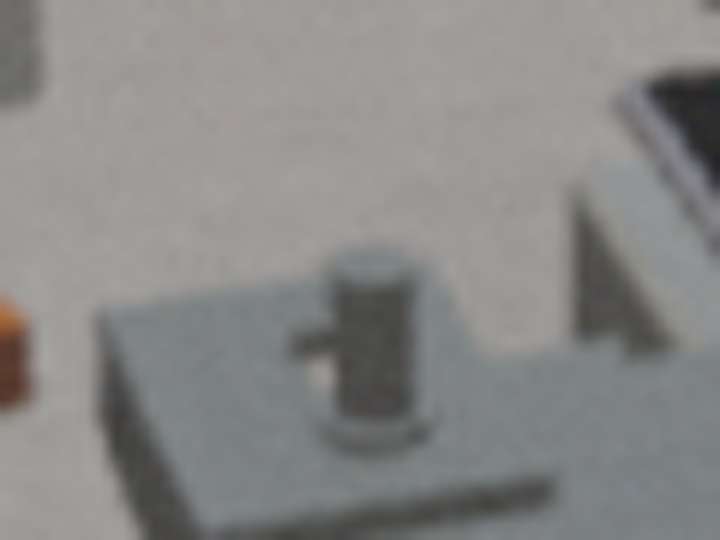

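View pics/t13.png

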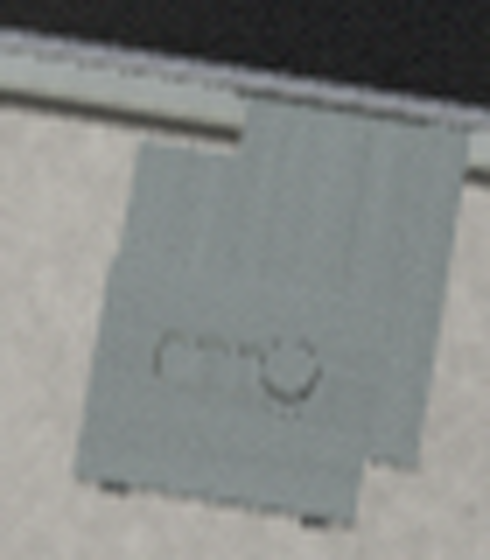

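View pics/s13f.png

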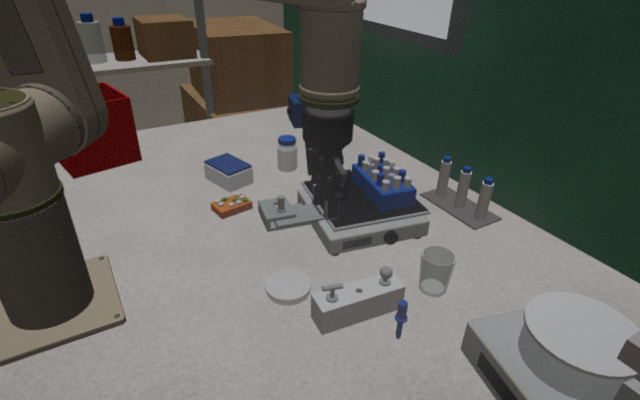

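```bash
python3 - <<'E'
from h import *
p=[475.8,2.0,np.radians(-9.8)]
for P in ((0,0,107),(0,0,71),(0,0,75)): print("expected side px",P,(proj("side",W(p,P))[0]-[250,175]+.5)*12-.5)
print("grip top",tri(tc(291,352),un((372,268),250,175,12)), "side@107",atz("side",un((372,268),250,175,12),107),"collar side@75",atz("side",un((374,425),250,175,12),75))
s=telemetry.sense();print(s["time"],s["qd"].round(2))
E
```

```text
expected side px (0, 0, 107) [371.15312221 265.79461828]
expected side px (0, 0, 71) [374.86081999 429.95379326]
expected side px (0, 0, 75) [374.45610573 412.00891343]
grip top (array([477.44388606,   2.20362832, 106.12359815]), np.float64(2.498094542983387)) side@107 [475.57187641   1.1830023  107.        ] collar side@75 [473.6300592   -2.19028639  75.        ]
21.95 [ 0.11  0.01  0.05 -0.08 -0.03 -0.14]
```

The grip top measures z≈106 mm (107 is home) and lies within about 1-2 mm of the lower-hole axis. The pin stands upright, the other pins and bystanders are unmoved, and the arm is clear and at rest. Handing in.

```bash
python3 -c "
from bench import r
print(r.hand_in())"
```

```text
the job is handed in; nothing more can be done
None
```

The shaker is locked: the round-grip pin is through the upper ear, the tongue's eye and the lower ear, with its collar home. I handed it in at about 22 s of the 61 s allowed, and no verdict was reported.

- **What I did:** I took the pin from the stand's middle hole and put it through the slot. I felt the tongue at about 7 N and found the eye about 24 mm to the +y side. Then I dragged the tongue over the lower hole at 2–5 N, lowered the pin and let go. The highest force I read was about 7 N, but I only read it at the end of each move.
- **Seating:** The collar touched at TCP height 89.1 mm. At pick-up the TCP stood 18 mm above the collar's underside, so the collar landed at about 71 mm, as it should.
- **Camera check after release:** The pin stands upright. From two views the grip top is at a height of 106.1 mm (107 expected), and its offset from the lower hole's axis is about 2 mm, within the 6 mm allowed.
- **Rest of the bench:** By eye, the side picture shows the other two pins, the blue look-alike and all the bystanders where they were. The arm was clear and still.
- **Checks that disagreed:** The two cameras differ by about 2.5 mm. One rough reading of the collar's lower rim was about 5 mm off the axis; I put this down to picking the rim rather than the centre, but did not re-measure it. The closed finger gap read 14.5 mm on the 16 mm grip, but nothing slipped.

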